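Brace the spares jar in its stand and unscrew the tight cap

ROBOT

A 6-joint arm with a two-finger parallel gripper is mounted at the origin on the work surface. World frame = base frame: x ahead of the robot, y to its left, z up, the work surface at z = 0. Lengths are in m, angles in rad, forces in N, time in s.
With the tool pointing down it reaches from about 0.275 to 0.75 m from the base axis. Payload 10.2 kg.
Tool frame: the origin (TCP) lies on the mounting face of the last link; the fingertips stand 166 mm ahead of it and the grasp point (between the pads) lies 147 mm ahead of it (ctrl.pinch_z is the z of the grasp point in the tool frame, in m); z points along the fingers, y is the direction in which the jaws open and shut (so a half turn about z gives the same grasp; the last joint's range is limited). The gripper opens to 88 mm and grips with 3 to 60 N. Pads are 18 mm wide; open, the fingers measure 123 mm over their backs; the gripper's body (75 mm by 187 mm) begins 45 mm behind the grasp point.
Start: joints at [-1.395, 0.313, 1.498, -0, 1.331, -0.223], TCP at [0.204, -0.484, 0.405] pointing down, gripper open.
Joint ranges: [-2.94, 2.94], [-0.97, 2.17], [0.19, 2.56], [-1.23, 4.37], [0.02, 3.11], [-2.88, 2.88]. Speed limits (rad/s): [2.39, 2.39, 3.01, 3.14, 3.14, 3.14].

INTERFACE

Orientations are given as a unit quaternion [x, y, z, w].
In Python, from workcell import ctrl, grab_frame, calibration gives the robot as it stands.
- The arm moves only by the tool send_rows, never from a script. Its argument "increments" is a list of rows, each a list of 7 numbers: the shift along the tool's x, y, z in m, then the turn, a rotation vector about the tool's x, y, z in degrees, then the gripper's target within -1 to 1 (fully open at 1, half-way at 0, shut at -1). A call has 1 to 20 rows; each row is the pose to reach, as a shift and turn from the pose measured when the call began, along the tool's axes at that moment; what a row does not reach only later rows make up. A row lasts 1/12 s, in which the tool goes at most 41.7 mm and 7.16 degrees, less where a joint would pass 70% of its speed; a pose out of reach is approached as far as the arm can. A call with a gripper value outside its range is refused whole. The fingers move at their own pace and stop on an object; "squeeze" is the grip in N (left out, the last holds). Time passes only in rows, so rows that repeat a pose let the fingers close. It gives the time, the measured TCP pose, the force and the opening at its end, in the units of the state.
- ctrl.get_obs(): the state, without advancing time (a new reading comes with each control period).
- grab_frame(name): name is "scene" or "side" or "wrist"; returns the picture (384x512x3 uint8, blue, green, red); there is no depth.
- calibration(name): a dict with "fx", "fy", "cx", "cy" (pixels), "eye" and "rotation" of the camera in the world. Camera axes: x right, y down, z forward; pixel columns grow to the right and rows downward; lengths in m; the calibration is good to about 2 mm. A picture is of the moment at which its call begins: read the wrist's pose just before it. calibration takes no time and is no camera call; for the wrist camera it gives the pose at the moment of the call.
- ctrl.sign_off(): hands the job in, once; it reports no verdict.
The state is a dict: "time": time; "joint_positions": joint angles; "qvel": joint speeds; "effort": joint torques, N m; "tool_pos": TCP position; "tool_rot": TCP orientation; "wrist_force": force on the tool from outside, world axes, zero at the start; "moment": the same for the moment, N m; "width": opening from 0.0 (shut) to 1.0 (fully open).
Only numpy, scipy, OpenCV 4.12 (cv2) and the standard library are available. Lean on these libraries where they do the work, as an engineer would, in place of code of your own. Each camera call takes 0.05 s, during which the arm holds its last target.

TASK

The screw cap of the square glass jar of spare terminals is stuck tight. Stand the jar fully down in the empty square well of the wooden stand, so that it cannot turn, and only then unscrew the cap anticlockwise and stop turning as soon as the thread lets go. Finish still holding the cap in the gripper, level and just above the jar's mouth (a finger's breadth or two, touching nothing else), with the jar left standing in the well and the screwdriver, tin and solder spool left where they are.

Things in the scene. Friction and masses are not known exactly. Their poses are not given: they have to be found in the camera images.
- jar: Square clear-glass jar full of small brass and steel terminals (they stay put), loose, upright on the bench, 0.36 to 0.59 kg. Body 60 x 60 mm, sides along its x and y, 64 mm tall, heel bevelled 3 mm; round neck above, rim at 86 mm. With its cap on it is 91 mm tall and can be lifted by the cap. Origin: centre of its underside, z up its axis.
- mouth (a point): Centre of the jar's mouth, at the rim, 86 mm above the jar's underside; axes as the jar's. A rubber sealing ring lies on the rim and stays on the jar: its top is 1.5 mm above this point while squeezed by the tight cap, 5 mm above it when free.
- cap: Black ribbed plastic screw cap on the jar, a plain cylinder 52 mm in diameter and 19.5 mm tall, 60 g. Origin: centre of its lower edge, z up; when tight it lies 71.5 mm above the jar's underside, on the jar's axis.
- cap_top (a point): Centre of the cap's top face, 19.5 mm above its lower edge. The cap unscrews anticlockwise seen from above, stiffly (up to about 0.9 N m to start; the ring pushes it up with 25 N), climbing 2.2 mm per rad. The thread lets go after 0.75 to 1.05 rad of turning relative to the jar and the cap then lifts straight off; before that, lifting it lifts the jar. Past 1.4 rad is too far.
- stand: Hardwood block screwed to the bench, 96 mm (its x) by 178 mm (its y) by 34 mm tall, with two square wells in its top, side by side along its y, centres 41 mm either side of the middle. The well at +y holds the solder spool, the one at -y is empty. Origin: centre of its underside, z up.
- well (a point): Centre of the floor of the empty well, 10 mm above the bench; axes as the stand's. The well is 64 x 64 mm, sides along the stand's x and y, 24 mm deep: the jar fits with 2 mm to spare on each side in any of four quarter-turn positions and can then turn by less than 0.1 rad either way.
- spool: Bystander: spool of solder wire with blue flanges, 44 mm in diameter, 36 mm tall, standing loose in the stand's other well. Origin: centre of its underside.
- tin: Bystander: low round steel tin, 61 mm in diameter, 24 mm tall, loose on the bench beyond the jar. Origin: centre of its underside.
- screwdriver: Bystander: screwdriver 180 mm long with a yellow handle 26 mm thick, lying on the bench near the robot's base, roughly along world y. Origin: its middle, on the bench.
Not all that is in view belongs to the job. Of the things like the cap, leave any that is green, orange or purple; of the rest the larger one is meant.

How it is judged:
By the outcome, as a careful person would: the job done as asked, in the order asked, and still so for the second after the job is handed in, while the arm keeps its last pose, push and grip.
It also fails if it takes over 48 s, if anything falls off the work surface, if the arm or the gripper's body presses on something with over 40 N, if the wrist force passes 120 N, or if a joint passes its speed limit or range.

## Working session

There is one attempt and no reset: what is moved stays moved. The work goes in short steps, Python scripts to look and compute and a tool call to move; the robot and the scene stay as the last step left them, time stands still between calls to the robot, and variables do not carry over. Pictures are saved under pics/ and viewed, and the job is handed in when it is done.

Besides the shell and the picture viewer there is one more tool, called by a JSON object that holds its "op" and its "data". send_rows: Moves the arm, as the interface text tells. Its arguments: {"type":"object","properties":{"increments":{"type":"array","items":{"type":"array","items":{"type":"number"}}},"squeeze":{"type":"number"}},"required":["increments"]}

```bash
mkdir -p pics; ls; python3 - <<'E'
from workcell import ctrl, grab_frame, calibration
import cv2,numpy as np
o=ctrl.get_obs();print(o,ctrl.pinch_z)
for n in ("scene","side","wrist"):
    c=calibration(n);print(n,c)
    cv2.imwrite(f"pics/{n}0.png",grab_frame(n))
E
```

```text
pics
{'time': 0.0, 'joint_positions': array([-1.39539307e+00,  3.13475586e-01,  1.49845200e+00,  1.32545992e-05,
        1.33098901e+00, -2.23398407e-01]), 'qvel': array([ 0.00089777, -0.00091646,  0.00039512,  0.00210307,  0.00016254,
       -0.00019955]), 'effort': array([-6.68259891e-04, -4.02210510e+01, -2.52270663e+01,  6.94283447e-02,
        3.52768810e-02, -1.10712922e-04]), 'tool_pos': array([ 0.20384931, -0.48377029,  0.40414222]), 'tool_rot': array([ 9.80185536e-01,  1.98080480e-01,  2.23188698e-05, -6.61623524e-04]), 'wrist_force': array([ 0.40137569, -0.26204555,  0.14617068]), 'moment': array([-0.01637765,  0.02958658,  0.00172256]), 'width': 1.0006791282134782} 0.1473
scene {'fx': 366.4335432179021, 'fy': 366.4335432179021, 'cx': 254.4005272199023, 'cy': 191.03898207468126, 'eye': array([ 0.91148617, -0.23487523,  0.72084744]), 'rotation': array([ 0.81755219,  0.50372937, -0.14571673, -0.23797431])}
side {'fx': 420.1780915288402, 'fy': 420.1780915288402, 'cx': 254.13664992557474, 'cy': 192.94485522526114, 'eye': array([0.38884442, 0.62036441, 0.72215283]), 'rotation': array([-0.11121747,  0.91050474, -0.39498259,  0.05099557])}
wrist {'fx': 336.78526242994, 'fy': 336.78526242994, 'cx': 254.67543795923723, 'cy': 186.67432218597403, 'eye': array([ 0.27920433, -0.45120991,  0.38478883]), 'rotation': array([ 0.82238885, -0.5460538 , -0.08831138,  0.13305235])}
```

View pics/scene0.png

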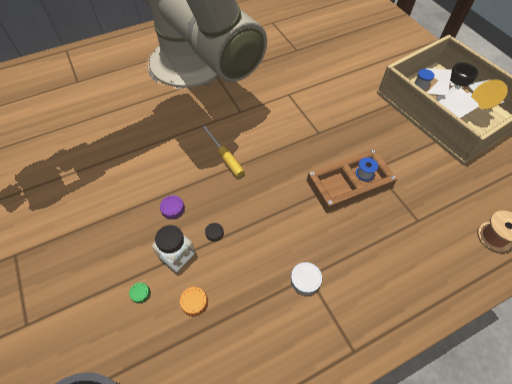

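View pics/side0.png

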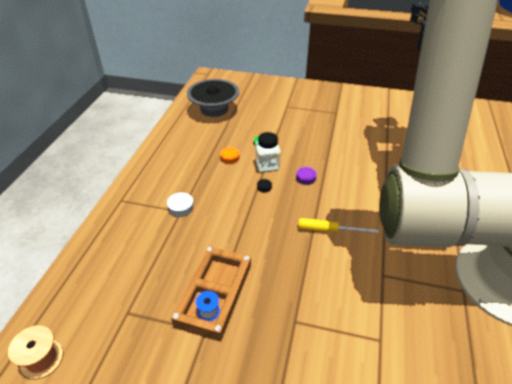

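View pics/wrist0.png

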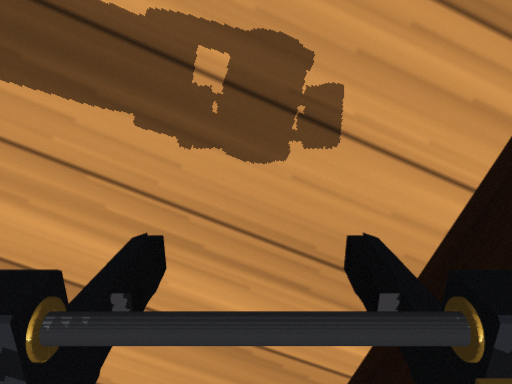

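The scene view shows the jar with its black cap at about (170,239). A smaller loose black cap lies at (214,232). The purple (172,207), green (139,292) and orange (193,301) ones are to be left. Of the two black ones, the larger, the one on the jar, is meant. The stand is at about (350,180), with its empty well towards (330,185) and the spool at (367,168). I'll confirm this in enlarged crops.

```bash
python3 - <<'E'
import cv2,numpy as np
s=cv2.imread("pics/scene0.png");d=cv2.imread("pics/side0.png")
R=lambda im,x,y,w,h,k:cv2.resize(im[y:y+h,x:x+w],None,fx=k,fy=k,interpolation=cv2.INTER_CUBIC)
a=np.hstack([R(s,140,215,100,70,4),R(s,300,145,100,70,4)])
b=np.hstack([R(d,235,125,80,70,5)[:,:400],R(d,165,240,100,100,4)[:350]])
cv2.imwrite("pics/crop1.png",a);cv2.imwrite("pics/crop2.png",b)
E
```

```text
(no output)
```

View pics/crop1.png

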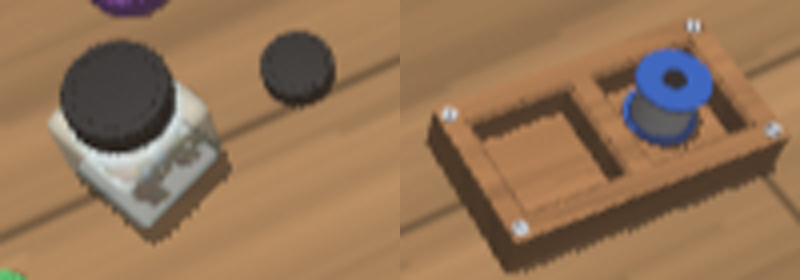

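View pics/crop2.png

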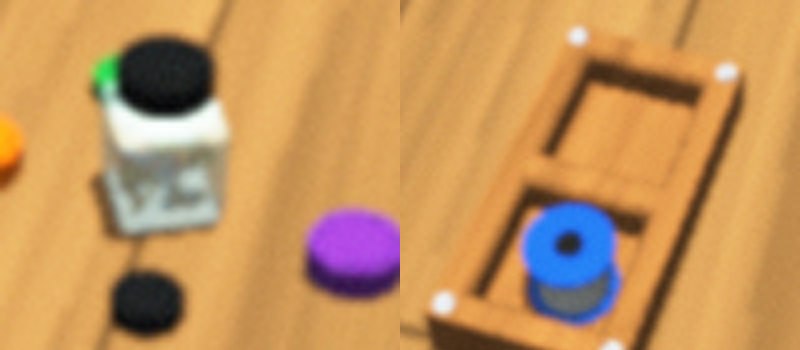

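```bash
cat > h.py <<'E'
import numpy as np,cv2
from scipy.spatial.transform import Rotation as R
from workcell import ctrl, grab_frame, calibration
def ray(c,u,v):
    d=R.from_quat(c["rotation"]).apply([(u-c["cx"])/c["fx"],(v-c["cy"])/c["fy"],1.0]);return np.array(c["eye"]),d
def plane(c,u,v,z):
    e,d=ray(c,u,v);return e+d*(z-e[2])/d[2]
def tool(o=None):
    o=o or ctrl.get_obs();return np.array(o["tool_pos"]),R.from_quat(o["tool_rot"])
def delta(p,r,o=None):
    """increments from present to tcp p, Rotation r"""
    p0,r0=tool(o);return r0.inv().apply(np.array(p)-p0),np.degrees((r0.inv()*r).as_rotvec())
def down(yaw):  # tool z down, tool y (jaw) direction at angle yaw in world xy
    y=np.array([np.cos(yaw),np.sin(yaw),0]);z=np.array([0,0,-1.]);x=np.cross(y,z)
    return R.from_matrix(np.column_stack([x,y,z]))
E
python3 - <<'E'
from h import *
sc=calibration("scene");sd=calibration("side")
A=[(449,114),(520,228),(773,130),(694,26)]
P=np.array([plane(sc,300+(u-400+.5)/4-.5,145+(v+.5)/4-.5,.034)[:2] for u,v in A]);print(P)
B=[(577,36),(726,72),(612,348),(443,302)]
Q=np.array([plane(sd,165+(u-400+.5)/4-.5,240+(v+.5)/4-.5,.034)[:2] for u,v in B]);print(Q)
for X in(P,Q):
    print(X.mean(0),[ (np.linalg.norm(X[i]-X[i-1]).round(4),np.degrees(np.arctan2(*(X[i]-X[i-1])[::-1])).round(1)) for i in range(4)])
# cap tops: (crop) scene center (118,88)?,side
print(plane(sc,140+117.5/4,215+85/4,.091),plane(sd,235+165/5,125+70/5,.091))
for u,v in[(50,122),(155,230),(225,160)]: print(plane(sc,140+u/4,215+v/4,.0),plane(sc,140+u/4,215+v/4,.064))
for u,v in[(120,232),(218,222)]: print('side',plane(sd,235+u/5,125+v/5,.003))
print(plane(sc,306,277,.024),plane(sc,233,162,.013),plane(sc,206,128,.01),plane(sc,172,206,.015),plane(sc,214,231,.015))
E
```

```text
[[0.53834958 0.10182767]
 [0.62072191 0.09652311]
 [0.63070922 0.26078629]
 [0.54912771 0.26617456]]
[[0.62179005 0.0957808 ]
 [0.53964119 0.10006302]
 [0.54937384 0.26243047]
 [0.63152918 0.25904499]]
[0.58472711 0.18132791] [(np.float64(0.1647), np.float64(-93.8)), (np.float64(0.0825), np.float64(-3.7)), (np.float64(0.1646), np.float64(86.5)), (np.float64(0.0818), np.float64(176.2))]
[0.58558357 0.17932982] [(np.float64(0.1636), np.float64(-93.4)), (np.float64(0.0823), np.float64(177.0)), (np.float64(0.1627), np.float64(86.6)), (np.float64(0.0822), np.float64(-2.4))]
[ 0.5730462  -0.24296083  0.091     ] [ 0.57047943 -0.2378459   0.091     ]
[ 0.5285325  -0.28353018  0.        ] [ 0.56253281 -0.27921038  0.064     ]
[ 0.60986899 -0.25459396  0.        ] [ 0.63664788 -0.25284325  0.064     ]
[ 0.5904509  -0.20844239  0.        ] [ 0.61895382 -0.21078922  0.064     ]
side [ 0.58698499 -0.20951905  0.003     ]
side [ 0.53817273 -0.22993248  0.003     ]
[ 0.74069197 -0.03433143  0.024     ] [ 0.41356482 -0.04048931  0.013     ] [ 0.28100544 -0.05571507  0.01      ] [ 0.46473999 -0.21368421  0.015     ] [ 0.56330565 -0.15474802  0.015     ]
```

```bash
python3 - <<'E'
from h import *
p,r=tool();c=calibration("wrist")
print("cam in tool",r.inv().apply(c["eye"]-p), (r.inv()*R.from_quat(c["rotation"])).as_matrix().round(3))
print(delta([.571,-.240,.087+.1473+.09],down(np.radians(-67.3))))
E
```

```text
cam in tool [ 0.08208618 -0.00072543  0.01946021] [[-0.    -0.949 -0.316]
 [ 1.    -0.001  0.001]
 [-0.001 -0.316  0.949]]
(array([ 0.43299057, -0.08200792,  0.08016812]), array([-0.05304074, -0.01117582,  0.14979384]))
```

{"op": "send_rows", "data": {"increments": [[0.433,-0.082,0.08,0,0,0,1],[0.433,-0.082,0.08,0,0,0,1],[0.433,-0.082,0.08,0,0,0,1],[0.433,-0.082,0.08,0,0,0,1],[0.433,-0.082,0.08,0,0,0,1],[0.433,-0.082,0.08,0,0,0,1],[0.433,-0.082,0.08,0,0,0,1],[0.433,-0.082,0.08,0,0,0,1],[0.433,-0.082,0.08,0,0,0,1],[0.433,-0.082,0.08,0,0,0,1],[0.433,-0.082,0.08,0,0,0,1],[0.433,-0.082,0.08,0,0,0,1],[0.433,-0.082,0.08,0,0,0,1],[0.433,-0.082,0.08,0,0,0,1]]}}

```text
time: 1.32
tool_pos: [0.5707, -0.2403, 0.3243]
tool_rot: [0.98, 0.198, -0.0, -0.001]
wrist_force: [-0.8, -0.0, 0.0]
width: 0.998
```

```bash
python3 - <<'E'
from h import *
o=ctrl.get_obs();p,r=tool(o);c=calibration("wrist");im=grab_frame("wrist");cv2.imwrite("pics/w1.png",im)
print(o["time"],p,r.as_quat(),c)
E
```

```text
1.3167 [ 0.57067078 -0.24032595  0.3243076 ] [ 9.80195617e-01  1.98030745e-01 -2.81941240e-04 -5.45068539e-04] {'fx': 336.78526242994, 'fy': 336.78526242994, 'cx': 254.67543795923723, 'cy': 186.67432218597403, 'eye': array([ 0.64602032, -0.2077708 ,  0.30482195]), 'rotation': array([ 0.82233062, -0.54606147, -0.0885145 ,  0.13324566])}
```

View pics/w1.png

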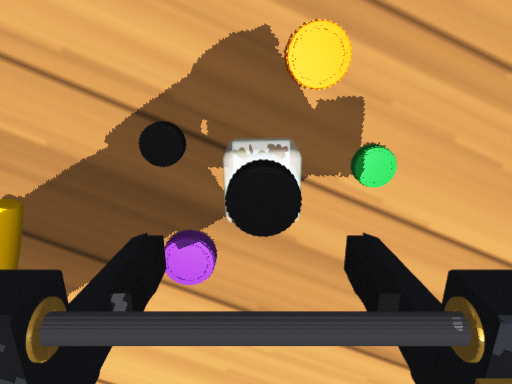

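```bash
python3 - <<'E'
from h import *
from scipy.optimize import least_squares
im=cv2.imread("pics/w1.png");c=calibration("wrist")
g=im.max(2);m=(g<40).astype(np.uint8);n,l,st,ce=cv2.connectedComponentsWithStats(m)
k=l[200,263];print(st[k],ce[k])
ct=max(cv2.findContours((l==k).astype(np.uint8),cv2.RETR_EXTERNAL,cv2.CHAIN_APPROX_NONE)[0],key=len)[:,0]
P=np.array([plane(c,u,v,.091)[:2] for u,v in ct if v>ce[k][1]])
f=least_squares(lambda q:np.hypot(P[:,0]-q[0],P[:,1]-q[1])-q[2],[.571,-.24,.026],loss="soft_l1",f_scale=.001);print(f.x,np.abs(f.fun).max())
p,r=tool();print("in tool",r.inv().apply([f.x[0]-p[0],f.x[1]-p[1],0]))
# body: brightest low-saturation region
hs=cv2.cvtColor(im,cv2.COLOR_BGR2HSV)
cv2.imwrite("pics/w1c.png",cv2.resize(im[125:245,205:325],None,fx=5,fy=5,interpolation=cv2.INTER_NEAREST))
E
```

```text
[ 226  160   75   76 4444] [263.02070207 197.95274527]
[ 0.57235915 -0.24540812  0.02496488] 0.0011911349759398462
in tool [ 1.28080706e-05  5.07468944e-03 -4.16008369e-06]
```

View pics/w1c.png

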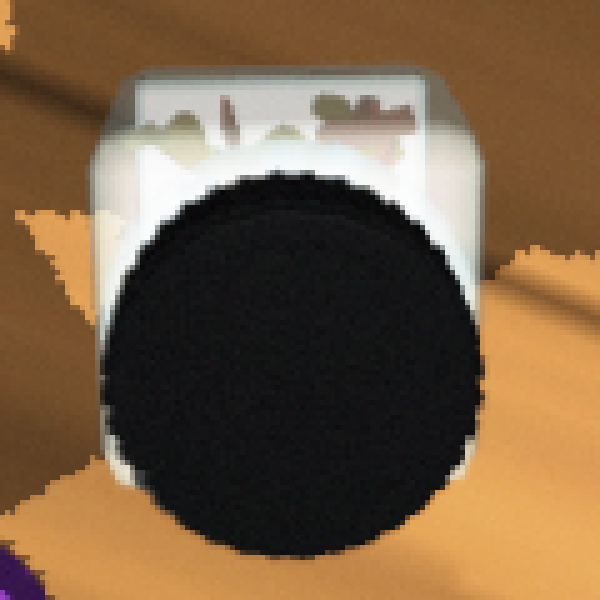

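The wrist view shows the jar at (263,198) with its body sides parallel to the image axes, so the jar's yaw equals the tool x direction, about 22.8°. Next I descend and do a light centring squeeze.

{"op": "send_rows", "data": {"increments": [[0,0.005,0.03,0,0,0,1],[0,0.005,0.06,0,0,0,1],[0,0.005,0.08,0,0,0,1],[0,0.005,0.09,0,0,0,1],[0,0.005,0.09,0,0,0,-1],[0,0.005,0.09,0,0,0,-1],[0,0.005,0.09,0,0,0,-1],[0,0.005,0.09,0,0,0,-1],[0,0.005,0.09,0,0,0,-1],[0,0.005,0.09,0,0,0,-1]], "squeeze": 8}}

```text
time: 2.2
tool_pos: [0.5724, -0.2453, 0.2355]
tool_rot: [0.98, 0.198, 0.0, 0.0]
wrist_force: [0.3, -1.3, 2.6]
width: 0.584
```

{"op": "send_rows", "data": {"increments": [[0,0,0,0,0,0,1],[0,0,0,0,0,0,1],[0,0,0,0,0,0,1],[0,0,0,0,0,-10,1],[0,0,0,0,0,-20,1],[0,0,0,0,0,-30,1],[0,0,0,0,0,-40,1],[0,0,0,0,0,-50,1],[0,0,0,0,0,-60,1],[0,0,0,0,0,-70,1],[0,0,0,0,0,-80,1],[0,0,0,0,0,-90,1],[0,0,0,0,0,-90,1],[0,0,0,0,0,-90,1],[0,0,0,0,0,-90,1],[0,0,0,0,0,-90,1],[0,0,0,0,0,-90,1],[0,0,0,0,0,-90,1]]}}

```text
time: 3.7
tool_pos: [0.5724, -0.2453, 0.2354]
tool_rot: [0.554, 0.832, 0.0, 0.0]
wrist_force: [0.8, -0.0, -0.4]
width: 0.999
```

{"op": "send_rows", "data": {"increments": [[0,0,0,0,0,0,-1],[0,0,0,0,0,0,-1],[0,0,0,0,0,0,-1],[0,0,0,0,0,0,-1],[0,0,0,0,0,0,-1],[0,0,0,0,0,0,-1],[0,0,0,0,0,0,-1]], "squeeze": 50}}

```text
time: 4.28
tool_pos: [0.5725, -0.2453, 0.2355]
tool_rot: [0.554, 0.832, 0.0, 0.001]
wrist_force: [1.2, 0.6, -0.3]
width: 0.582
```

```bash
python3 - <<'E'
from h import *
o=ctrl.get_obs();p,r=tool(o);M=r.as_matrix()
print(o["time"],p,"jaw",np.degrees(np.arctan2(M[1,1],M[0,1])),"z",M[:,2],o["wrist_force"],o["moment"],o["width"])
E
```

```text
4.2833 [ 0.57251501 -0.24527541  0.23545187] jaw 22.650215634318823 z [ 1.28074990e-03 -1.10217620e-04 -9.99999174e-01] [ 1.22343165  0.5897511  -0.34606625] [-0.02154623 -0.26487325  0.04774082] 0.5818489801303068
```

{"op": "send_rows", "data": {"increments": [[0,0,-0.02,0,0,0,-1],[0,0,-0.05,0,0,0,-1],[0,0,-0.085,0,0,0,-1],[0,0,-0.085,0,0,0,-1],[0,0,-0.085,0,0,0,-1]]}}

```text
time: 4.7
tool_pos: [0.5723, -0.2452, 0.3209]
tool_rot: [0.555, 0.832, 0.0, 0.001]
wrist_force: [0.9, 0.0, -6.4]
width: 0.577
```

```bash
python3 - <<'E'
from h import *
o=ctrl.get_obs();p,r=tool(o)
print(o["time"],p,o["wrist_force"],o["moment"],o["width"])
print(delta([.5827,.1394,.322],down(np.radians(-3.3)),o))
E
```

```text
4.7 [ 0.57233864 -0.24519807  0.32093035] [ 0.87952825  0.04418344 -6.40509148] [-0.0347348  -0.06746561  0.02935536] 0.5765144869068245
(array([ 0.3509512 ,  0.15765576, -0.00144852]), array([ 0.13881648,  0.08554463, 25.94703833]))
```

{"op": "send_rows", "data": {"increments": [[0.015,0.007,0,0,0,1,-1],[0.045,0.02,0,0,0,3,-1],[0.08,0.036,0,0,0,6,-1],[0.12,0.054,0,0,0,9,-1],[0.16,0.072,0,0,0,12,-1],[0.2,0.09,0,0,0,15,-1],[0.24,0.108,0,0,0,18,-1],[0.28,0.126,0,0,0,21,-1],[0.315,0.142,0,0,0,24,-1],[0.338,0.152,0,0,0,25.5,-1],[0.351,0.158,0,0,0,26,-1],[0.351,0.158,0,0,0,26,-1],[0.351,0.158,0,0,0,26,-1]]}}

```text
time: 5.78
tool_pos: [0.5826, 0.1401, 0.3181]
tool_rot: [0.727, 0.687, -0.001, 0.0]
wrist_force: [-0.7, -0.5, -4.7]
width: 0.576
```

```bash
python3 - <<'E'
from h import *
o=ctrl.get_obs();p,r=tool(o);M=r.as_matrix()
print(o["time"],p,"jaw",np.degrees(np.arctan2(M[1,1],M[0,1])),o["wrist_force"],o["moment"],o["width"])
w=calibration("wrist");print(w)
a=grab_frame("wrist");b=grab_frame("side");s=grab_frame("scene")
cv2.imwrite("pics/w2.png",a);cv2.imwrite("pics/d2.png",b);cv2.imwrite("pics/s2.png",s)
X=lambda im,x,y,w,h,k:cv2.resize(im[y:y+h,x:x+w],None,fx=k,fy=k,interpolation=cv2.INTER_CUBIC)
cv2.imwrite("pics/c2.png",np.hstack([X(s,300,110,100,110,4),X(b,150,215,100,110,4)]))
E
```

```text
5.7833 [0.5825883  0.1400601  0.31806292] jaw -3.2558698637881354 [-0.67282943 -0.4508447  -4.67658366] [-0.1067713  -0.09738497 -0.03982786] 0.5762247780716067
{'fx': 336.78526242994, 'fy': 336.78526242994, 'cx': 254.67543795923723, 'cy': 186.67432218597403, 'eye': array([0.58687191, 0.22269318, 0.29845077]), 'rotation': array([ 0.98653586, -0.02809845, -0.00518745,  0.16102968])}
```

View pics/c2.png

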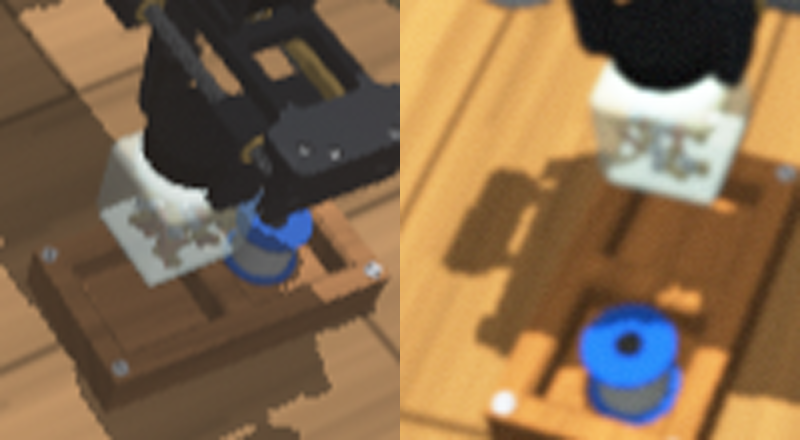

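View pics/w2.png

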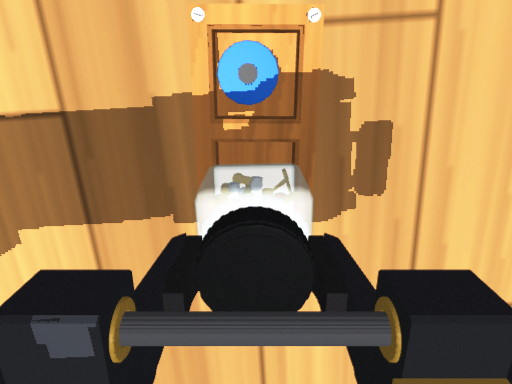

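```bash
python3 - <<'E'
from h import *
c=calibration("wrist");im=cv2.imread("pics/w2.png")
hs=cv2.cvtColor(im,cv2.COLOR_BGR2HSV)
m=((hs[...,1]<40)&(hs[...,2]>150)).astype(np.uint8);n,l,st,ce=cv2.connectedComponentsWithStats(m)
sel=[ce[i] for i in range(1,n) if st[i][4]>40 and ce[i][1]<30];print(sel)
S=[plane(c,u,v,.034)[:2] for u,v in sel];d=S[1]-S[0];print(S,np.linalg.norm(d),np.degrees(np.arctan2(d[1],d[0])))
# well: from far screw midpoint back along stand -y by 82.2+... screw spacing 164 -> half 82, +41
a=np.arctan2(d[1],d[0]);  a=a if abs(a)<1.6 else a+np.pi
if abs(a)>1.6:a-=2*np.pi
y=np.array([-np.sin(a),np.cos(a)]);mid=(S[0]+S[1])/2
print("well est",mid-y*(.082+.041),"a",np.degrees(a), mid)
# scene/side estimates again
a=np.radians(-3.3);y=np.array([-np.sin(a),np.cos(a)])
for C in([.58473,.18133],[.58558,.17933]):print(np.array(C)-y*.041)
# jar heel edges in view
X=cv2.resize(im[150:220,180:330],None,fx=5,fy=5,interpolation=cv2.INTER_NEAREST);cv2.imwrite("pics/w2c.png",X)
# enlarged well area
E
```

```text
[array([197.11038961,  14.03246753]), array([313.8410596 ,  14.39735099])]
[array([0.54948619, 0.26373336]), array([0.63227742, 0.25853918])] 0.08295400470848019 -3.589930561728497
well est [0.58318014 0.13837763] a -3.589930561728497 [0.5908818  0.26113627]
[0.58236987 0.14039799]
[0.58321987 0.13839799]
```

View pics/w2c.png

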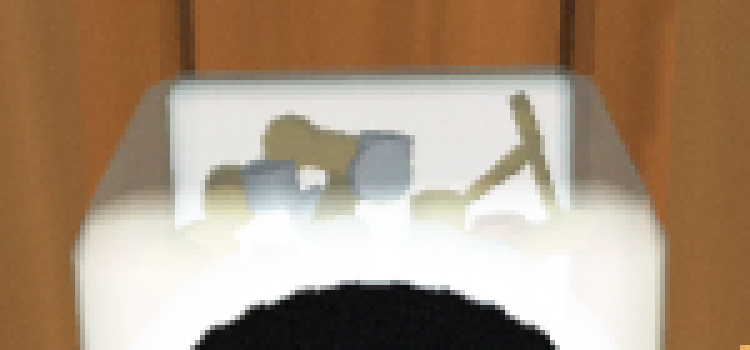

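```bash
python3 - <<'E'
from h import *
c=calibration("wrist");p,r=tool()
for z in(.0826,.0856):
  for u,v in((212,164.6),(298,164.3),(194.5,198),(312.5,197)):
    print(z,r.inv().apply(plane(c,u,v,z)-p).round(4))
print(delta([.5829,.1390,.2615],down(np.radians(-3.4))),p)
E
```

```text
0.0826 [ 0.0258 -0.0287  0.2368]
0.0826 [0.026  0.0285 0.2368]
0.0826 [ 0.0021 -0.0417  0.2368]
0.0826 [0.0028 0.0394 0.2369]
0.0856 [ 0.0266 -0.0283  0.2338]
0.0856 [0.0268 0.0281 0.2338]
0.0856 [ 0.0032 -0.0412  0.2338]
0.0856 [0.0039 0.0389 0.2339]
(array([ 0.0006186 , -0.00020479,  0.05793957]), array([ 0.04324312,  0.0787719 , -0.02231949])) [0.58302859 0.1384524  0.31944051]
```

{"op": "send_rows", "data": {"increments": [[0.0005,0,0.015,0,0,0,-1],[0.0005,0,0.032,0,0,0,-1],[0.0005,0,0.042,0,0,0,-1],[0.0005,0,0.045,0,0,0,-1],[0.0005,0,0.045,0,0,0,-1],[0.0005,0,0.045,0,0,0,-1]]}}

```text
time: 6.43
tool_pos: [0.5833, 0.1386, 0.2751]
tool_rot: [0.728, 0.686, 0.0, 0.001]
wrist_force: [0.6, 0.2, -6.0]
width: 0.574
```

```bash
cat > st.py <<'E'
from h import *
import sys
o=ctrl.get_obs();p,r=tool(o);M=r.as_matrix()
print(o["time"],p.round(4),"jaw %.2f"%np.degrees(np.arctan2(M[1,1],M[0,1])),"z",M[:,2].round(4),o["wrist_force"].round(2),o["moment"].round(3),round(o["width"],4))
if len(sys.argv)>1:
    a=list(map(float,sys.argv[1:]));d=delta(a[:3],down(np.radians(a[3])),o);print(d[0].round(4),d[1].round(2))
E
python3 st.py .5829 .139 .2455 -3.4
```

```text
6.4333 [0.5833 0.1386 0.2751] jaw -3.45 z [ 0.0016 -0.0014 -1.    ] [ 0.62  0.19 -5.97] [-0.062 -0.067  0.026] 0.5743
[ 0.0004 -0.0005  0.0296] [ 0.1   0.07 -0.05]
```

Underside is about 40 mm up, so it goes in gently now.

{"op": "send_rows", "data": {"increments": [[0.0004,-0.0005,0.004,0,0,0,-1],[0.0004,-0.0005,0.007,0,0,0,-1],[0.0004,-0.0005,0.01,0,0,0,-1],[0.0004,-0.0005,0.012,0,0,0,-1],[0.0004,-0.0005,0.012,0,0,0,-1]]}}

```text
time: 6.85
tool_pos: [0.5828, 0.139, 0.2626]
tool_rot: [0.728, 0.686, -0.0, 0.001]
wrist_force: [0.8, -0.1, -5.0]
width: 0.579
```

```bash
python3 st.py .5829 .139 .2455 -3.4
```

```text
6.85 [0.5828 0.139  0.2626] jaw -3.44 z [ 8.0e-04 -1.4e-03 -1.0e+00] [ 0.79 -0.1  -5.01] [-0.014 -0.037 -0.019] 0.5788
[0.     0.0001 0.0171] [ 0.05  0.08 -0.04]
```

{"op": "send_rows", "data": {"increments": [[0,0,0.004,0,0,0,-1],[0,0,0.008,0,0,0,-1],[0,0,0.012,0,0,0,-1],[0,0,0.015,0,0,0,-1],[0,0,0.017,0,0,0,-1],[0,0,0.0175,0,0,0,-1],[0,0,0.0175,0,0,0,-1]]}}

```text
time: 7.43
tool_pos: [0.5829, 0.139, 0.2455]
tool_rot: [0.728, 0.686, -0.0, 0.001]
wrist_force: [-2.6, 0.1, -0.1]
width: 0.576
```

```bash
python3 st.py .5829 .139 .2455 -3.4
```

```text
7.4333 [0.5829 0.139  0.2455] jaw -3.44 z [ 0.0012 -0.0014 -1.    ] [-2.63  0.09 -0.12] [-0.136  0.298  0.028] 0.5765
[0. 0. 0.] [ 0.07  0.08 -0.04]
```

{"op": "send_rows", "data": {"increments": [[0,0,0,0,0,0,-1],[0,0,0,0,0,0,-1],[0,0,0,0,0,-3,-1],[0,0,0,0,0,-6,-1],[0,0,-0.0002,0,0,-10,-1],[0,0,-0.0002,0,0,-10,-1]], "squeeze": 60}}

```text
time: 7.93
tool_pos: [0.5829, 0.1392, 0.2459]
tool_rot: [0.665, 0.747, 0.0, 0.001]
wrist_force: [0.8, 1.5, -2.6]
width: 0.575
```

```bash
python3 st.py
```

```text
7.9333 [0.5829 0.1392 0.2459] jaw 6.70 z [ 0.002 -0.001 -1.   ] [ 0.76  1.53 -2.59] [ 0.227 -0.205 -0.009] 0.5747
```

{"op": "send_rows", "data": {"increments": [[0,0,-0.0001,0,0,-3,-1]]}}

```text
time: 8.02
tool_pos: [0.5829, 0.1392, 0.246]
tool_rot: [0.646, 0.764, 0.0, 0.001]
wrist_force: [-1.9, 1.7, -2.1]
width: 0.575
```

```bash
python3 st.py
```

```text
8.0167 [0.5829 0.1392 0.246 ] jaw 9.56 z [ 1.9e-03 -8.0e-04 -1.0e+00] [-1.88  1.74 -2.15] [ 0.192  0.141 -0.316] 0.5751
```

{"op": "send_rows", "data": {"increments": [[0,0,-0.0001,0,0,-4,-1]]}}

```text
time: 8.1
tool_pos: [0.5829, 0.1393, 0.2461]
tool_rot: [0.619, 0.786, 0.001, 0.001]
wrist_force: [0.0, 1.1, -1.7]
width: 0.574
```

```bash
python3 st.py; python3 -c "
from h import *
a=grab_frame('wrist');cv2.imwrite('pics/w3.png',a)"
```

```text
8.1 [0.5829 0.1393 0.2461] jaw 13.53 z [ 2.2e-03 -3.0e-04 -1.0e+00] [ 0.03  1.07 -1.72] [ 0.178  0.118 -0.364] 0.5738
```

View pics/w3.png

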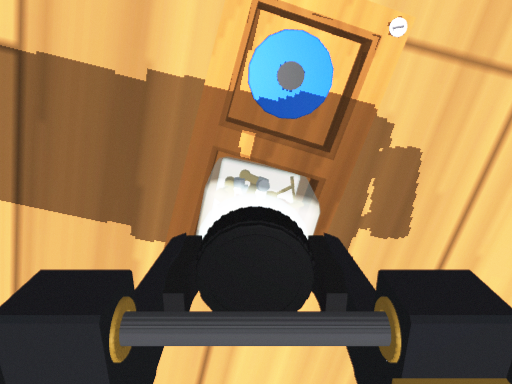

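{"op": "send_rows", "data": {"increments": [[0,0,-0.0002,0,0,-5,-1],[0,0,-0.0004,0,0,-10,-1],[0,0,-0.0006,0,0,-15,-1]]}}

```text
time: 8.4
tool_pos: [0.5829, 0.1397, 0.2468]
tool_rot: [0.509, 0.861, 0.001, 0.001]
wrist_force: [-0.6, 3.2, -1.8]
width: 0.575
```

```bash
python3 st.py; python3 - <<'E'
from h import *
c=calibration("wrist");cv2.imwrite('pics/w4.png',cv2.resize(grab_frame('wrist')[0:260,150:400],None,fx=2.3,fy=2.3,interpolation=cv2.INTER_CUBIC))
E
```

```text
8.4 [0.5829 0.1397 0.2468] jaw 28.86 z [ 2.8e-03  6.0e-04 -1.0e+00] [-0.61  3.15 -1.8 ] [ 0.474 -0.054 -0.236] 0.575
```

View pics/w4.png

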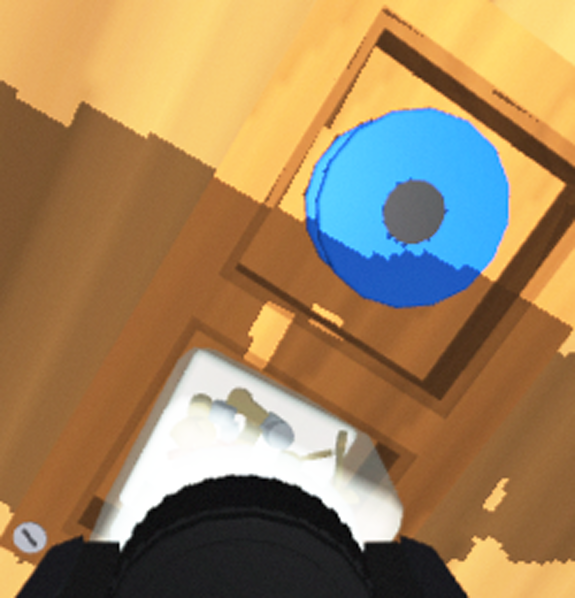

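{"op": "send_rows", "data": {"increments": [[0,0,-0.0002,0,0,-5,-1],[0,0,-0.0004,0,0,-10,-1]]}}

```text
time: 8.62
tool_pos: [0.5829, 0.1398, 0.2471]
tool_rot: [0.429, 0.903, 0.001, 0.001]
wrist_force: [-0.3, 1.5, -2.6]
width: 0.577
```

```bash
python3 st.py
```

```text
8.6167 [0.5829 0.1398 0.2471] jaw 39.14 z [ 2.8e-03  6.0e-04 -1.0e+00] [-0.27  1.47 -2.57] [ 0.417  0.006 -0.219] 0.5768
```

{"op": "send_rows", "data": {"increments": [[0,0,-0.0001,0,0,-3,-1]]}}

```text
time: 8.7
tool_pos: [0.5829, 0.1399, 0.2473]
tool_rot: [0.406, 0.914, 0.001, 0.001]
wrist_force: [-1.8, 1.5, -1.7]
width: 0.578
```

```bash
python3 st.py
```

```text
8.7 [0.5829 0.1399 0.2473] jaw 42.11 z [ 2.8e-03  9.0e-04 -1.0e+00] [-1.85  1.49 -1.68] [ 0.239  0.096 -0.187] 0.5777
```

{"op": "send_rows", "data": {"increments": [[0,0,-0.0001,0,0,-3,-1]]}}

```text
time: 8.78
tool_pos: [0.5828, 0.14, 0.2474]
tool_rot: [0.383, 0.924, 0.001, 0.001]
wrist_force: [-2.5, 1.2, -2.0]
width: 0.575
```

```bash
python3 st.py
```

```text
8.7833 [0.5828 0.14   0.2474] jaw 44.98 z [ 0.0025  0.0011 -1.    ] [-2.5   1.22 -1.98] [ 0.223  0.152 -0.146] 0.5745
```

{"op": "send_rows", "data": {"increments": [[0,0,-0.0001,0,0,-2.5,-1]]}}

```text
time: 8.87
tool_pos: [0.5828, 0.1401, 0.2476]
tool_rot: [0.364, 0.932, 0.001, 0.001]
wrist_force: [-1.1, 1.1, 0.5]
width: 0.577
```

```bash
python3 st.py
```

```text
8.8667 [0.5828 0.1401 0.2476] jaw 47.36 z [ 0.0024  0.0011 -1.    ] [-1.07  1.13  0.49] [ 0.166  0.087 -0.032] 0.5771
```

{"op": "send_rows", "data": {"increments": [[0,0,-0.0001,0,0,-2.5,-1]]}}

```text
time: 8.95
tool_pos: [0.5829, 0.14, 0.2479]
tool_rot: [0.344, 0.939, 0.001, 0.001]
wrist_force: [-0.8, -1.2, -0.9]
width: 0.578
```

```bash
python3 st.py
```

```text
8.95 [0.5829 0.14   0.2479] jaw 49.72 z [ 2.9e-03  7.0e-04 -1.0e+00] [-0.78 -1.19 -0.9 ] [-0.083  0.004  0.036] 0.5778
```

The torque has dropped to about 0, so I stop turning and test with a small straight lift.

{"op": "send_rows", "data": {"increments": [[0,0,-0.001,0,0,0,-1],[0,0,-0.003,0,0,0,-1],[0,0,-0.003,0,0,0,-1],[0,0,-0.003,0,0,0,-1]]}}

```text
time: 9.28
tool_pos: [0.583, 0.14, 0.2513]
tool_rot: [0.345, 0.938, 0.001, 0.002]
wrist_force: [-0.6, -0.1, -0.3]
width: 0.578
```

```bash
python3 st.py;python3 - <<'E'
from h import *
cv2.imwrite('pics/w5.png',cv2.resize(grab_frame('wrist')[0:260,150:400],None,fx=2.3,fy=2.3,interpolation=cv2.INTER_CUBIC))
E
```

```text
9.2833 [0.583  0.14   0.2513] jaw 49.60 z [ 4.1e-03  7.0e-04 -1.0e+00] [-0.56 -0.08 -0.32] [-0.027 -0.097  0.023] 0.578
```

View pics/w5.png

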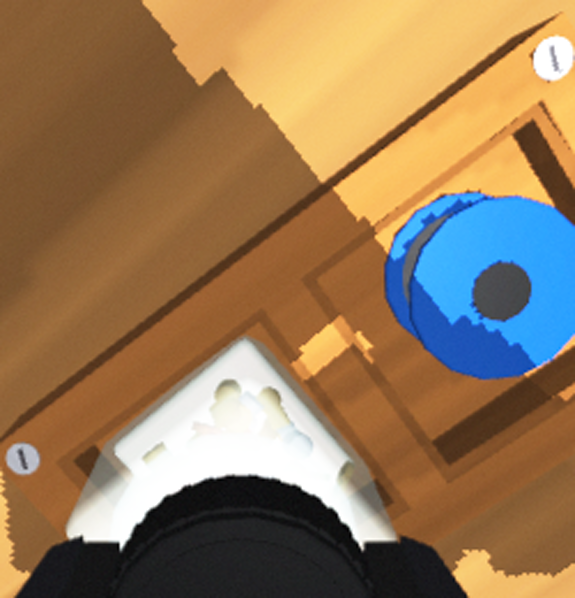

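Vertical load is only 0.3 N, so the cap is free and the jar stays seated. Now I lift straight up.

{"op": "send_rows", "data": {"increments": [[0,0,-0.005,0,0,0,-1],[0,0,-0.012,0,0,0,-1],[0,0,-0.02,0,0,0,-1],[0,0,-0.027,0,0,0,-1],[0,0,-0.03,0,0,0,-1],[0,0,-0.031,0,0,0,-1],[0,0,-0.031,0,0,0,-1],[0,0,-0.031,0,0,0,-1]]}}

```text
time: 10.0
tool_pos: [0.5828, 0.1399, 0.282]
tool_rot: [0.345, 0.939, 0.001, 0.001]
wrist_force: [-0.7, -0.5, -1.3]
width: 0.577
```

```bash
python3 st.py;python3 - <<'E'
from h import *
X=lambda im,x,y,w,h,k:cv2.resize(im[y:y+h,x:x+w],None,fx=k,fy=k,interpolation=cv2.INTER_CUBIC)
a=grab_frame('wrist');s=grab_frame('scene');d=grab_frame('side')
cv2.imwrite('pics/w6.png',a);cv2.imwrite('pics/s6.png',np.vstack([np.hstack([X(s,300,110,100,75,4),X(d,150,215,100,75,4)]),cv2.resize(np.hstack([s,d]),(800,300))]))
E
```

```text
10.0 [0.5828 0.1399 0.282 ] jaw 49.63 z [ 3.4e-03  7.0e-04 -1.0e+00] [-0.74 -0.48 -1.26] [ 0.02  -0.08  -0.005] 0.577
```

View pics/w6.png

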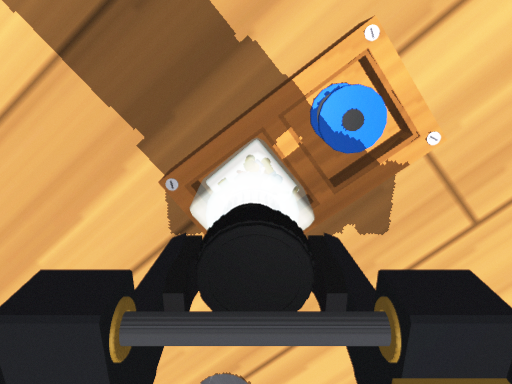

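View pics/s6.png

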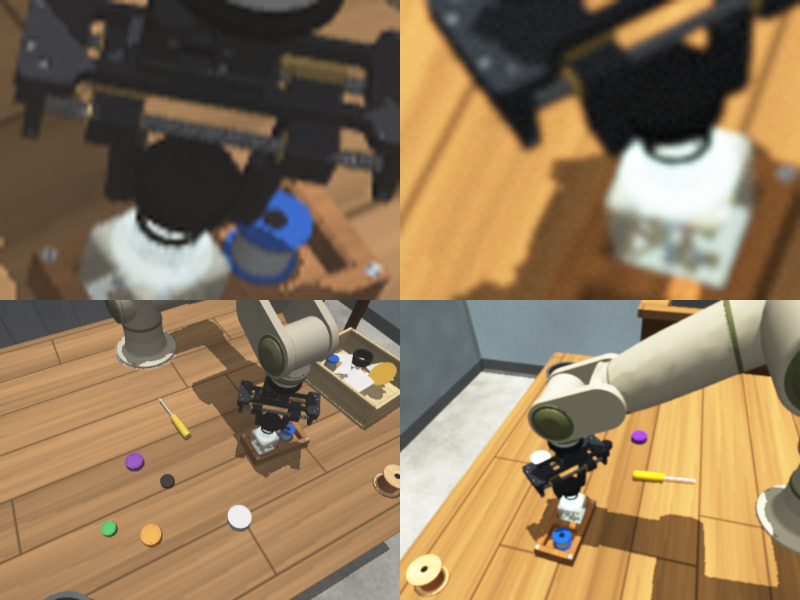

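The pictures show the cap held clear and level, the sealing ring on the open jar, and the jar seated in the well. The spool, tin and screwdriver look unmoved. I'm handing in.

```bash
python3 -c "
from workcell import ctrl
print(ctrl.sign_off())"
```

```text
the job is handed in; nothing more can be done
None
```

The job is done and handed in at about 10 s of robot time. I picked up the jar by its black cap, turned it to match the stand and lowered it to the floor of the empty well. With the jar seated, I unscrewed the cap anticlockwise.

- **Unscrewing:** I stopped when the torque fell to about zero. That was 53° of tool turn, or about 0.86 rad relative to the jar; I judged from one picture that the jar itself turned about 3–4°. I then lifted the cap straight up.
- **Last checks:** The cap is held level to within about 0.2°. From the arm's height readings, its lower edge is about 22 mm above the mouth and 17 mm above the sealing ring. The lifting load dropped from about 6 N with the jar attached to about 1 N with the cap alone.
- **Pictures:** The last views show the jar standing in the well with its ring on, and the spool, tin and screwdriver where they were by eye. I did not re-measure their positions.

No check failed. The only disagreement was about 2 mm between the camera estimates of the well's position. I averaged them, and the jar went in with no contact force at the last reading on the way down.

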